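# Push the drying rack past the spring gate

## Task

A small wooden rack of freshly varnished bobbins waits in the feed chute of the curing hood, stopped by a spring gate. Press the gate's long side flap down with one fingertip and keep it down while another fingertip pushes the rack along the chute under the raised stop arm, until the whole rack is past the arm; then back your fingers out and let the gate spring fully shut behind it. The gate must never touch the rack, the rack is only pushed (not lifted or tipped), and everything else on the bench stays where it stands.

Things in the scene. Friction and masses are not known exactly. Their poses are not given: they have to be found in the camera images.
- chute: The fixed plywood feed chute. Origin on the bench top, mid-channel, exactly under the shut stop arm; +x = feed direction (into the hood), +y = hinge side (towards the flap), z up. Channel floor 12 mm above the bench, 50 mm wide between rails 9 mm thick, rail tops 30 mm above the bench; runs from x = -250 to +270 mm.
- hood_mouth (a point): Middle of the open mouth of the cream hood, on the channel floor at chute x = +70 mm. From there on the hood covers the chute: roof top 141 mm above the bench, sides at chute y = -44 and +80 mm. An earlier rack stands fixed inside, its rear at chute x = +175 mm.
- gate (a joint): Angle of the gate, one stiff bent aluminium piece (flap + stop arm) on a spring hinge. 0 = shut; grows as the flap is pressed down and the arm rises; end stop 1.12 rad. At 0.96 the flap lies level; from 0.90 on the arm clears the rack. Spring 0.04 N m shut, 0.09 N m open: holding takes 3 to 7 N on the flap. It shuts by itself when let go; a finger under the arm would be in its way.
- gate_hinge (a point): Fixed point on the gate's hinge axis, which runs along the chute (parallel to its x) at chute y = +50 mm, 38 mm above the bench; this point is level with the stop arm (chute x = 0).
- gate_flap (a point): Point in the middle of the flap (chute x = -65 mm), 30 mm from the hinge axis; moves with the gate. The flap is 3 mm thick, 200 mm long (chute x = -165 to +35 mm) and reaches 59 mm out from the axis, with a small bead on its edge. Shut, it leans outward, 55 degrees above level (edge at chute y = +83, z = 86 mm); pressed level, its upper face is 39.5 mm above the bench.
- gate_arm_tip (a point): Free end of the stop arm; moves with the gate. The arm is an 8 x 8 mm bar at chute x = -4 to +4 mm, 44 mm long from the hinge axis: shut, it lies level across the channel to chute y = +6 mm, 38 mm above the bench; raised, its tip is about 75 mm above the bench.
- rack: The loose wooden rack in the channel, 0.15 to 0.3 kg: base 80 x 44 x 10 mm, an end board 36 mm wide and 6 mm thick at each end, tops 60 mm above its underside (72 mm above the bench), three dark turned bobbins between them. Origin at the centre of the underside; +x = feed direction, z up. Its front starts 12 to 37 mm short of the middle of the stop arm.
- rack_front (a point): Middle of the outer face of the front end board, 35 mm above the rack's underside, at rack x = +40 mm.
- rack_rear (a point): Middle of the outer face of the rear end board (where it is pushed), 35 mm above the rack's underside, at rack x = -40 mm.
- spare_rack: Bystander: empty rack of the same size on the bench beyond the chute's loading end. Origin under its centre.
- finish_jar: Bystander: amber jar, 64 mm across, 72 mm tall, beyond the far rail of the chute. Origin under its centre.
- chuck: Bystander: steel four-jaw lathe chuck, 92 mm across, 58 mm tall, beyond the far rail. Origin under its centre.
- glue_bottle: Bystander: white bottle, 48 mm across, 125 mm tall, beyond the far rail near the loading end. Origin under its centre.
- bowl: Bystander: turned wooden bowl, 110 mm across, 42 mm tall, on the flap side. Origin under its centre.
- knob_a: Bystander: turned wooden knob, 36 mm across, 44 mm tall, outside the flap. Origin under its centre.
- knob_b: Bystander: a second such knob. Origin under its centre.
- brush: Bystander: brush 160 mm long lying on the flap side near the loading end. Origin under its middle.
Not all that is in view belongs to the job. What is shaped like the rack but green or red is not meant.

How it is judged:
On the way, in this order (a step that is already met when the one before it is completed fails the run):
1. a finger holds the gate open (0.90 rad or more) while the rack is still upstream of the stop arm (value of joint gate above 0.9 rad and contact force between the fingers and gate above 0.3 N and x of rack_front in the frame of chute below -0.004 m), for 0.2 s.
2. the whole rack is past the stop arm while a finger still holds the gate open (value of joint gate above 0.9 rad and contact force between the fingers and gate above 0.3 N and x of rack_rear in the frame of chute above 0.004 m), for 0.1 s.
At the end, for the whole second after the job is handed in: The rack stands upright (within 0.06 rad) and at rest on the channel floor, its rear at least 4 mm past the middle of the stop arm, and the gate is shut behind it (below 0.06 rad) (x of rack_rear in the frame of chute above 0.004 m and value of joint gate below 0.06 rad and y of rack in the frame of chute between -0.008 and 0.008 m and z of rack in the frame of chute below 0.016 m and angle between rack's own z axis and vertical below 0.06 rad and linear speed of rack below 0.01 m/s); the robot touches nothing.
It fails at once if the gate touches the rack (over 1 N) (contact force between rack and gate above 1 N).
It fails at once if the rack is lifted more than 8 mm off the channel floor (z of rack in the frame of chute above 0.02 m).
It fails at once if the rack is tipped more than 0.15 rad (angle between rack's own z axis and vertical above 0.15 rad).
It fails at once if a bystander is moved more than 20 mm (distance of any of spare_rack, finish_jar, chuck, glue_bottle, bowl, knob_a, knob_b, brush from where it was at the start of the episode above 0.02 m).
It also fails if it takes over 40 s, if anything falls off the work surface, if the arm or the gripper's body presses on something with over 40 N, if the wrist force passes 120 N, or if a joint passes its speed limit or range.

## Robot

A 6-joint arm with a two-finger parallel gripper is mounted at the origin on the work surface. World frame = base frame: x ahead of the robot, y to its left, z up, the work surface at z = 0. Lengths are in m, angles in rad, forces in N, time in s.
With the tool pointing down it reaches from about 0.35 to 0.975 m from the base axis. Payload 4.9 kg.
Tool frame: the origin (TCP) lies at the very end of the fingers, on their centre line; the grasp point (between the pads) lies 19 mm behind it; z points along the fingers, y is the direction in which the jaws open and shut (so a half turn about z gives the same grasp; the last joint's range is limited). The gripper opens to 85 mm and grips with 20 to 120 N. Pads are 22 mm wide; open, the fingers measure 114 mm over their backs; the gripper's body (76 mm by 85 mm) begins 54 mm behind the grasp point. The pads swing forward as they close: fully open they stand 13 mm farther back than shut.
Start: joints at [-1.228, 0.053, 1.613, -0, 1.476, -0.119], TCP at [0.278, -0.56, 0.231] pointing down, gripper open.
Joint ranges: [-3.01, 3.01], [-1.01, 2.22], [0.06, 2.58], [-1.02, 4.17], [0.09, 2.62], [-3.14, 3.14]. Speed limits (rad/s): [2.57, 2.57, 3.14, 3.14, 3.14, 3.14].

## Interface

Orientations are given as a rotation vector (axis times angle).
In Python, from station import ctrl gives the robot as it stands.
- The arm moves only by the tool step_arm, never from a script. Its argument "moves" is a list of rows, each a list of 5 numbers: the opening, from 0 (shut) to 1 (fully open), then the shift along the world's x, y, z in m, then the turn about the world's z in degrees. A call has 1 to 20 rows; each row shifts and turns the pose as measured when the row begins; what a row does not reach is not made up. A row lasts 1/8 s, in which the tool goes at most 62.5 mm and 10.7 degrees, less where a joint would pass 70% of its speed; a pose out of reach is approached as far as the arm can. A call is refused whole if a number of a shift passes 0.0625 or a number of a turn 10.7, either way. A call with a gripper value outside its range is refused whole. The fingers move at their own pace and stop on an object; "newtons" is the grip in N (left out, the last holds). Time passes only in rows, so rows that do not move let the fingers close. It gives the time, the measured TCP pose, the force and the opening at its end, in the units of the state.
- ctrl.get_obs(): the state, without advancing time (a new reading comes with each control period).
- ctrl.get_image(name): name is "scene" or "top"; returns a dict with "color" (400x640x3 uint8, red, green, blue), "camera_matrix" (3x3 intrinsics, pixels), "k1" (the pictures are not rectified: a ray, as slopes to the right and down, at radius r is drawn at 1 + k1 r^2 times it, then the intrinsics apply), "R" (3x3) and "t" (3): a world point X has camera coordinates R X + t. Camera axes: x right, y down, z forward; pixel columns grow to the right and rows downward; lengths in m; the calibration is good to about 2 mm. A picture is of the moment at which its call begins. There is no depth.
- ctrl.finish_job(): hands the job in, once; it reports no verdict.
Trained networks look in a picture, given as the dict that the camera call returned (one of the last four; its "shot" number tells which), for a name from the list of things; names that differ only in an ending like _2 or _b are one class to them, and where a whole thing is asked for, a point or a joint stands for the part that bears it (a point fixed in the world has none). Each returns a list of dicts, best first, with "p" (0 to 1); they miss things now and then, are a little off and sometimes report something else, mostly with a low value. They report only what shows in the picture. A call takes as long as a camera call. They do not tell look-alikes from the thing itself.
- ctrl.spot_in(picture, query): "bbox" ([left, top, right, bottom] in pixels, round what is visible of it).
The state is a dict: "t": time; "q": joint angles; "dq": joint speeds; "effort": joint torques, N m; "tool_pos": TCP position; "tool_rot": TCP orientation; "contact_force": force on the tool from outside, world axes, zero at the start; "wrist_torque": the same for the moment, N m; "opening": finger opening in m.
Only numpy, scipy, OpenCV 4.12 (cv2) and the standard library are available. Lean on these libraries where they do the work, as an engineer would, in place of code of your own. Each camera call takes 0.05 s, during which the arm holds its last target.

## Working session

There is one attempt and no reset: what is moved stays moved. The work goes in short steps, Python scripts to look and compute and a tool call to move; the robot and the scene stay as the last step left them, time stands still between calls to the robot, and variables do not carry over. Pictures are saved under pics/ and viewed, and the job is handed in when it is done.

Besides the shell and the picture viewer there is one more tool, called after ">>>" as a command line: name --pt "numbers of a row" for each row, then --argument value for the rest. step_arm: Moves the arm, as the interface text tells. Its arguments: {"type":"object","properties":{"moves":{"type":"array","items":{"type":"array","items":{"type":"number"}}},"newtons":{"type":"number"}},"required":["moves"]}

```bash
ls; mkdir -p pics
python3 - <<'E'
from station import ctrl
import cv2
o=ctrl.get_obs()
for k,v in o.items(): print(k,v)
for n in ("scene","top"):
    p=ctrl.get_image(n); cv2.imwrite(f"pics/{n}0.png",p["color"][:,:,::-1])
    print(n,p["camera_matrix"],p["k1"],p["R"],p["t"])
    for q in ["chute","gate","gate_flap","gate_arm_tip","rack","spare_rack","finish_jar","chuck","glue_bottle","bowl","knob_a","brush","hood_mouth"]:
        try: print(q,[([round(float(x)) for x in d["bbox"]],round(d["p"],2)) for d in ctrl.spot_in(p,q)][:4])
        except Exception as e: print(q,e)
print(ctrl.get_obs()["t"])
E
```

```text
pics
t 0.0
q [-1.22804848e+00  5.33459466e-02  1.61428622e+00  1.96244194e-05
  1.47603145e+00 -1.18964767e-01]
dq [-0.00088091  0.00153912 -0.00029644  0.0005034  -0.00101907  0.00075178]
effort [-7.22226059e-05 -3.93687522e+01 -3.70173812e+01 -1.15594535e-04
  7.03882019e-03  2.14540108e-05]
tool_pos [ 0.27823884 -0.55894896  0.23007445]
tool_rot [-3.05624390e+00 -7.18357313e-01  3.32518863e-04]
contact_force [-1.19889117 -0.78311251  0.26820611]
wrist_torque [ 0.01958705 -0.00407163  0.00060629]
opening 0.08579837036702126
scene [[369.54638265   0.         318.0184688 ]
 [  0.         369.54638265 201.00947817]
 [  0.           0.           1.        ]] -0.05703987932840497 [[ 0.88992636  0.45583425 -0.01569088]
 [ 0.35843682 -0.72022301 -0.59397127]
 [-0.28205338  0.5229665  -0.80433322]] [-0.49659793 -0.0941861   1.01756644]
chute [([256, 106, 425, 313], 0.78), ([204, 252, 260, 317], 0.52)]
gate [([277, 177, 346, 256], 0.76)]
gate_flap [([277, 174, 346, 258], 0.76), ([217, 294, 256, 344], 0.69)]
gate_arm_tip [([280, 179, 348, 254], 0.9)]
rack [([331, 110, 357, 138], 0.94), ([260
[... 936 characters left out ...]
ap [([285, 174, 368, 210], 0.84), ([319, 170, 349, 185], 0.28)]
gate_arm_tip [([290, 177, 367, 213], 0.65), ([417, 201, 461, 221], 0.16)]
rack [([321, 166, 351, 190], 0.89), ([166, 213, 205, 247], 0.87), ([207, 290, 248, 324], 0.85), ([417, 204, 461, 222], 0.2)]
spare_rack [([418, 199, 461, 222], 0.9), ([312, 235, 323, 242], 0.53)]
finish_jar [([293, 112, 319, 144], 0.76)]
chuck [([335, 102, 373, 140], 0.79), ([181, 131, 403, 219], 0.54)]
glue_bottle [([380, 125, 401, 153], 0.72), ([292, 115, 320, 142], 0.5)]
bowl [([252, 224, 294, 275], 0.6)]
knob_a [([338, 235, 353, 249], 0.73), ([312, 231, 326, 243], 0.55)]
brush [([378, 228, 442, 244], 0.96)]
hood_mouth [([180, 130, 407, 218], 0.64)]
1.4
```

Run:
```python
import cv2
a=cv2.imread("pics/scene0.png")
cv2.imwrite("pics/s0z.png",cv2.resize(a[90:350,190:440],None,fx=2.3,fy=2.3,interpolation=cv2.INTER_CUBIC))
a=cv2.imread("pics/top0.png")
cv2.imwrite("pics/t0z.png",cv2.resize(a[90:290,160:470],None,fx=2.5,fy=2.5,interpolation=cv2.INTER_CUBIC))
```

```text
(no output)
```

View pics/s0z.png

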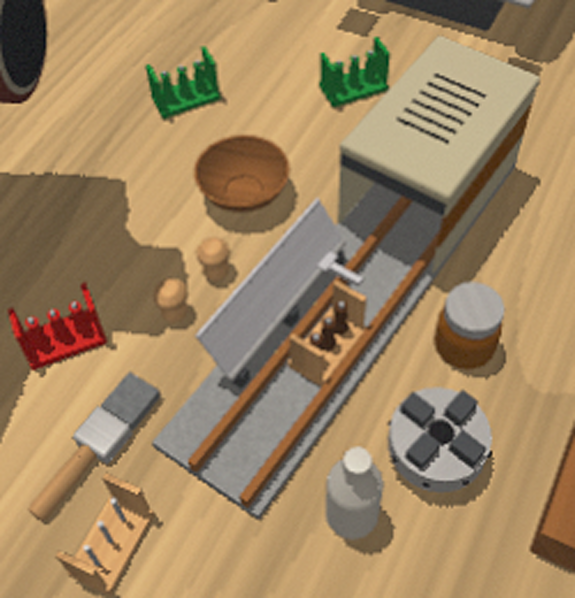

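View pics/t0z.png

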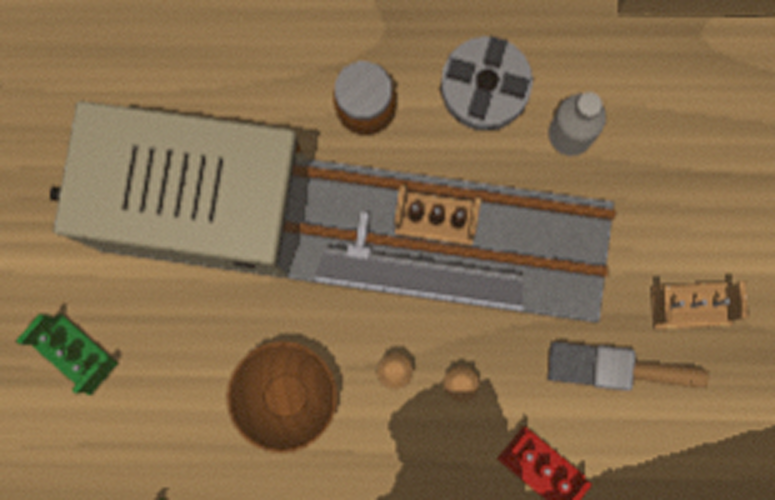

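View pics/top0.png

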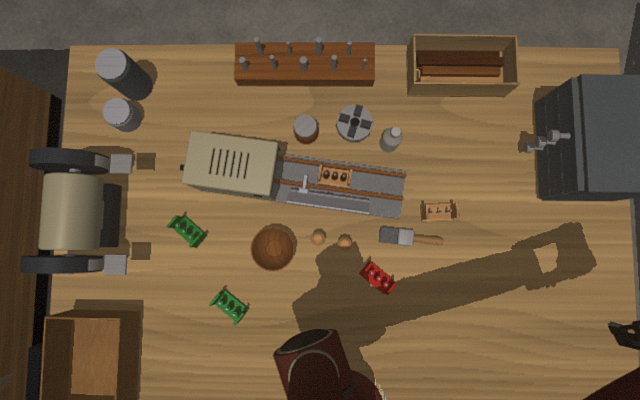

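The pictures show the chute feeding to world +y, with the hood on the left of the top view. The flap faces the robot. In top0 the rack is at about (334,175) and the arm tip at (304,176), with spare rack, brush, knobs and bowl on the flap side. The green and red racks are decoys. Next I fit the chute pose from hand-picked features in both views.

```bash
cat > h.py <<'E'
import numpy as np, cv2
from scipy.optimize import least_squares
def proj(p,X):
    X=np.atleast_2d(X); d=np.array([p["k1"],0,0,0,0.])
    # k1 model r' = r(1+k1 r^2) == opencv
    return cv2.projectPoints(X.astype(float),cv2.Rodrigues(np.array(p["R"]))[0],np.array(p["t"],float),np.array(p["camera_matrix"]),d)[0][:,0]
def T(c,P):  # chute->world ; c=x,y,yaw
    P=np.atleast_2d(P); R=np.array([[np.cos(c[2]),-np.sin(c[2])],[np.sin(c[2]),np.cos(c[2])]])
    return np.c_[P[:,:2]@R.T+c[:2],P[:,2]]
def Ti(c,W):
    W=np.atleast_2d(W); R=np.array([[np.cos(c[2]),-np.sin(c[2])],[np.sin(c[2]),np.cos(c[2])]])
    return np.c_[(W[:,:2]-c[:2])@R,W[:,2]]
def cams():
    from station import ctrl
    return {n:ctrl.get_image(n) for n in("scene","top")}
E
cat > fit.py <<'E'
from h import *
import json
P=cams()
tz=lambda u,v:(u/2.5+160,v/2.5+90)
sz=lambda u,v:(u/2.3+190,v/2.3+90)
F=[("top",tz(614,211),(-250,-29.5,30)),("top",tz(606,270),(-250,29.5,30)),("top",tz(522,306),(-165,83,86)),("top",tz(316,279),(35,83,86)),
("top",tz(297,128),(70,-44,141)),("top",tz(277,273),(70,80,141)),("top",tz(362,214),(0,6,42)),
("scene",sz(195,462),(-250,29.5,30)),("scene",sz(247,499),(-250,-29.5,30)),("scene",sz(320,203),(35,83,86)),("scene",sz(198,335),(-165,83,86)),("scene",sz(342,150),(70,80,141)),("scene",sz(444,208),(70,-44,141)),("scene",sz(358,277),(0,6,38))]
def res(c): return np.concatenate([(proj(P[n],T(c,np.array(X)/1000))[0]-uv) for n,uv,X in F])
r=least_squares(res,[0.6,0,1.6],loss="soft_l1")
print(r.x,np.round(res(r.x).reshape(-1,2),1))
c=r.x; json.dump(list(c),open("c.json","w"))
for n in P:
    im=P[n]["color"][:,:,::-1].copy(); S=4; 
    o=(170,110,260,120) if n=="top" else (250,100,180,220)
    im=im[o[1]:o[1]+o[3],o[0]:o[0]+o[2]]; S=3 if n=="top" else 2.7
    im=cv2.resize(im,None,fx=S,fy=S,interpolation=cv2.INTER_CUBIC)
    def ln(A,col=(255,0,255)):
        q=((proj(P[n],T(c,np.array(A,float)/1000))+.5-np.array(o[:2]))*S).round().astype(int)
        cv2.polylines(im,[q.reshape(-1,1,2)],False,col,1)
    for y in(-34,-25,25,34): ln([(-250,y,30),(70,y,30)])
    ln([(35,50,38),(35,83,86),(-165,83,86),(-165,50,38)],(0,255,0))
    ln([(70,-44,141),(70,80,141),(270,80,141),(270,-44,141),(70,-44,141)],(255,255,0))
    ln([(-4,50,42),(-4,6,42),(4,6,42),(4,50,42)],(0,0,255))
    cv2.imwrite(f"pics/fit_{n}.png",im)
E
python3 fit.py
```

```text
[0.59226319 0.09166637 1.44545087] [[ 0.  -0.2]
 [ 0.5 -0.7]
 [ 0.1 -0.1]
 [-1.1 -0.6]
 [-2.9  0.6]
 [-3.  -3.9]
 [ 0.4 -1.5]
 [-1.8  1. ]
 [-1.5  0.3]
 [-1.8 -2.3]
 [-1.1  0.7]
 [-1.7 -4. ]
 [ 1.9 -6.5]
 [ 0.7  2. ]]
```

View pics/fit_top.png

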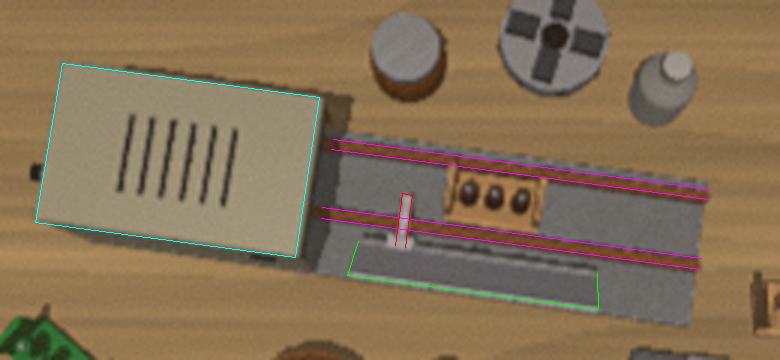

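View pics/fit_scene.png

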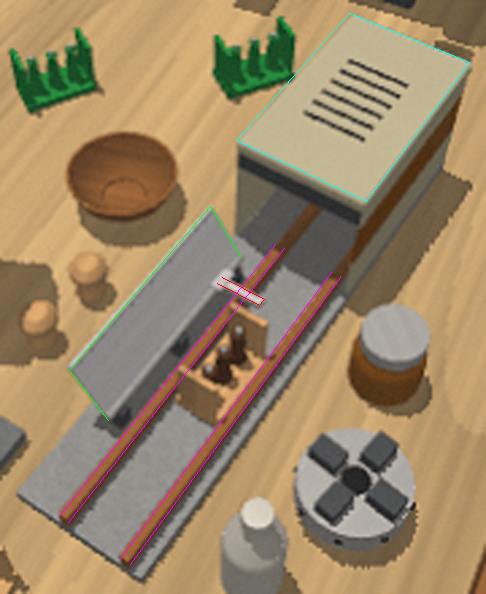

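The fit overlays well, to about 1 px. Next I measure the rack and check the bystanders in chute coordinates.

```bash
cat > rk.py <<'E'
from h import *
import json,sys
c=np.array(json.load(open("c.json")))
P=cams()
def back(n,uv,z):
    p=P[n]; K=np.array(p["camera_matrix"]); d=np.array([p["k1"],0,0,0,0.])
    r=cv2.undistortPoints(np.array([[uv]],float),K,d)[0,0]; R=np.array(p["R"]);t=np.array(p["t"])
    w=R.T@np.array([r[0],r[1],1]); o=-R.T@t
    return o+w*(z-o[2])/w[2]
tag=sys.argv[1]
xr=float(sys.argv[2]) if len(sys.argv)>2 else -110
for n in P:
    im=P[n]["color"][:,:,::-1]
    pc=proj(P[n],T(c,[[ (xr+40)/1000,0.02,.05]]))[0].astype(int)
    o=(pc[0]-45,pc[1]-38); S=8
    im=cv2.resize(im[o[1]:o[1]+72,o[0]:o[0]+90],None,fx=S,fy=S,interpolation=cv2.INTER_CUBIC)
    def ln(A,col):
        q=((proj(P[n],T(c,np.array(A,float)/1000))+.5-np.array(o))*S).round().astype(int)
        cv2.polylines(im,[q.reshape(-1,1,2)],False,col,1)
    for x,col in((xr,(0,255,0)),(xr+80,(255,255,0))):
        ln([(x,-18,22),(x,-18,72),(x,18,72),(x,18,22)],col)
    ln([(xr,-22,22),(xr,22,22)],(0,0,255)); ln([(xr+80,-22,22),(xr+80,22,22)],(0,0,255))
    cv2.imwrite(f"pics/rk_{n}_{tag}.png",im)
for q in ["finish_jar","chuck","glue_bottle","bowl","knob_a","brush","spare_rack"]:
    for d in __import__("station").ctrl.spot_in(P["top"],q)[:2]:
        b=d["bbox"]; print(q,round(d["p"],2),np.round(Ti(c,back("top",((b[0]+b[2])/2,(b[1]+b[3])/2),.03))*1000))
E
python3 rk.py a -108
```

```text
finish_jar 0.82 [[  14. -111.   30.]]
finish_jar 0.66 [[ 55. 200.  30.]]
chuck 0.7 [[-114. -142.   30.]]
glue_bottle 0.96 [[-201. -113.   30.]]
glue_bottle 0.47 [[-110. -149.   30.]]
bowl 0.98 [[ 51. 198.  30.]]
bowl 0.67 [[33. 11. 30.]]
knob_a 0.52 [[-50. 158.  30.]]
knob_a 0.49 [[-120.  160.   30.]]
spare_rack 0.62 [[-341.   53.   30.]]
spare_rack 0.41 [[-56.  46.  30.]]
```

View pics/rk_top_a.png

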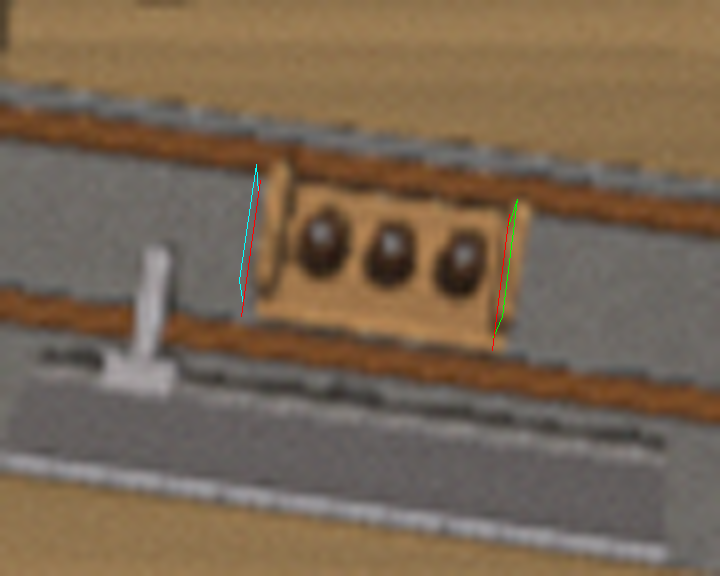

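View pics/rk_scene_a.png

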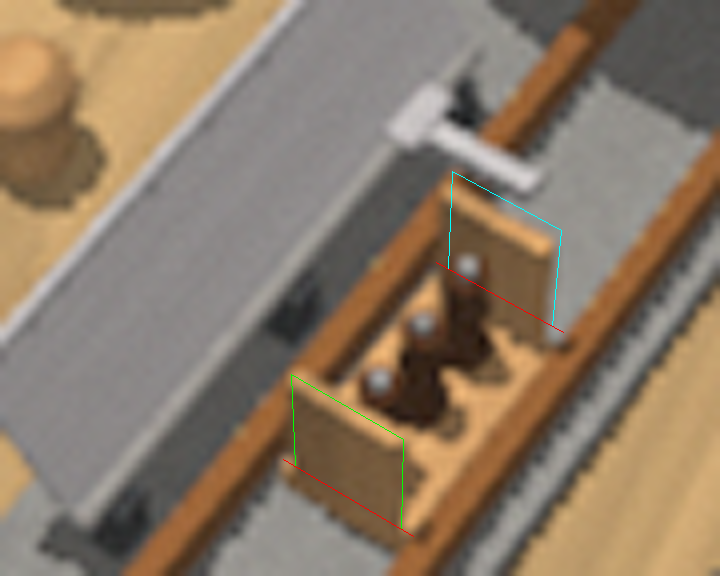

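Rack rear is at chute x ≈ -112 mm and its front at ≈ -32 mm. The spare rack, knobs, bowl and bottle are clear of the path. I move above the start pose (chute -138, +34), turning about +56° and opening to about 58 mm.

>>> step_arm --pt "0.68 0.022 0.043 0 9.4" --pt "0.68 0.022 0.043 0 9.4" --pt "0.68 0.022 0.043 0 9.4" --pt "0.68 0.022 0.043 0 9.4" --pt "0.68 0.022 0.043 0 9.4" --pt "0.68 0.022 0.043 0 9.4" --pt "0.68 0.022 0.043 0 0" --pt "0.68 0.022 0.043 0 0" --pt "0.68 0.022 0.043 0 0" --pt "0.68 0.022 0.043 0 0" --pt "0.68 0.022 0.043 0 0" --pt "0.68 0.022 0.043 0 0" --pt "0.68 0 0 0 0" --newtons 60

```text
t: 3.58
tool_pos: [0.5482, -0.0269, 0.2334]
tool_rot: [2.318, 2.11, 0.005]
contact_force: [-0.6, -0.4, -0.8]
opening: 0.058
```

```bash
cat > st.py <<'E'
from h import *
import json,sys
from station import ctrl
from scipy.spatial.transform import Rotation as Ro
c=np.array(json.load(open("c.json")))
o=ctrl.get_obs(); R=Ro.from_rotvec(o["tool_rot"]).as_matrix()
ya=np.degrees(np.arctan2(R[1,1],R[0,1])-c[2]-np.pi/2); ya=(ya+90)%180-90
print("t",round(o["t"],2),"chute pos mm",np.round(Ti(c,o["tool_pos"])*1000,1),"jaw yaw err deg",round(ya,2),"open",round(o["opening"],4),"F",np.round(o["contact_force"],1),"tilt",np.round(R[:,2],3))
if len(sys.argv)>1:
    for n,(w,h,S) in {"scene":(160,130,4.4),"top":(170,110,4.4)}.items():
        p=ctrl.get_image(n); pc=proj(p,T(c,[[-.06,.03,.05]]))[0].astype(int); a=max(0,pc[0]-w//2);b=max(0,pc[1]-h//2)
        cv2.imwrite(f"pics/{n}_{sys.argv[1]}.png",cv2.resize(p["color"][b:b+h,a:a+w,::-1],None,fx=S,fy=S,interpolation=cv2.INTER_CUBIC))
E
python3 st.py b
```

```text
t 3.58 chute pos mm [[-123.2   28.9  233.4]] jaw yaw err deg 1.81 open 0.058 F [-0.6 -0.4 -0.8] tilt [ 0.007 -0.003 -1.   ]
```

View pics/scene_b.png

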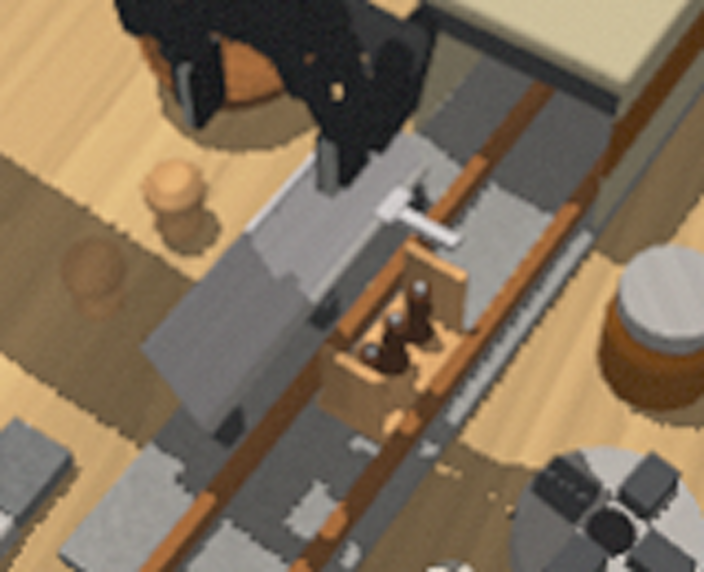

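View pics/top_b.png

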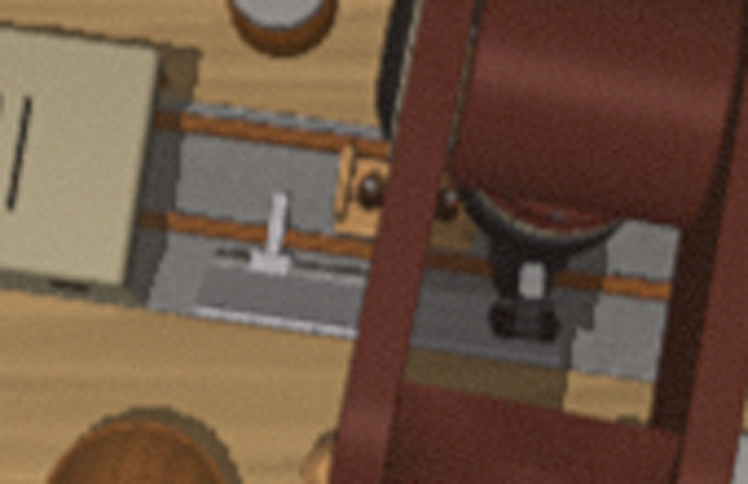

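The gripper hangs above the flap, with the rack still upstream of the arm. I correct the pose and come down to just above the flap edge.

>>> step_arm --pt "0.68 -0.007 -0.015 0 -1.8" --pt "0.68 0 0 -0.02 0" --pt "0.68 0 0 -0.04 0" --pt "0.68 0 0 -0.04 0" --pt "0.68 0 0 -0.01 0" --pt "0.68 0 0 0 0"

```text
t: 4.42
tool_pos: [0.5364, -0.051, 0.1175]
tool_rot: [2.368, 2.055, 0.002]
contact_force: [-0.8, 0.5, 1.1]
opening: 0.058
```

```bash
python3 st.py c
```

```text
t 4.42 chute pos mm [[-148.5   37.6  117.5]] jaw yaw err deg -0.91 open 0.058 F [-0.8  0.5  1.1] tilt [ 0.005 -0.004 -1.   ]
```

View pics/scene_c.png

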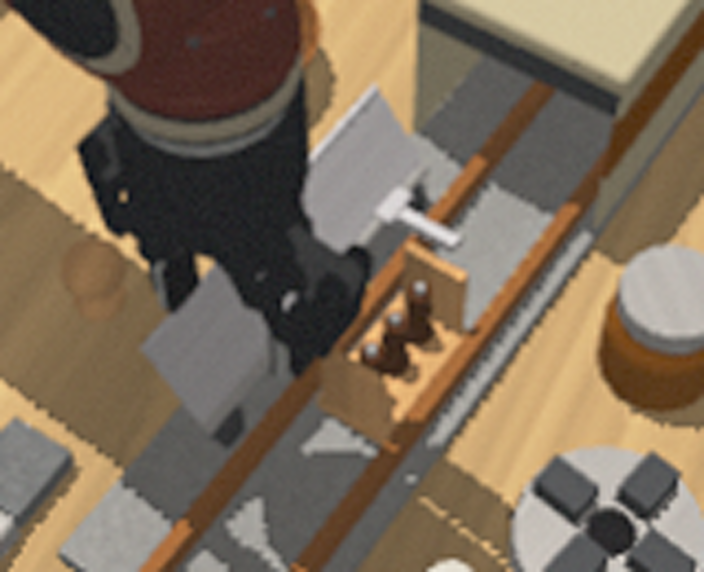

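Run:
```python
from h import *
import json
from station import ctrl
c=np.array(json.load(open("c.json")))
p=ctrl.get_image("scene"); pc=proj(p,T(c,[[-.06,.03,.05]]))[0].astype(int); a,b=pc[0]-80,pc[1]-65
im=cv2.resize(p["color"][b+40:b+100,a+10:a+100,::-1],None,fx=8,fy=8,interpolation=cv2.INTER_CUBIC)
for z,col in((117.5,(0,0,255)),(123,(0,255,0)),(130,(255,255,0))):
  for y in(37.6-29-7,37.6+29+7):
    A=[(-148.5-11,y-7,z),(-148.5+11,y-7,z),(-148.5+11,y+7,z),(-148.5-11,y+7,z),(-148.5-11,y-7,z)]
    q=((proj(p,T(c,np.array(A)/1000))+.5-np.array([a+10,b+40]))*8).round().astype(int)
    cv2.polylines(im,[q.reshape(-1,1,2)],False,col,1)
cv2.imwrite("pics/tip.png",im)
```

```text
(no output)
```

View pics/tip.png

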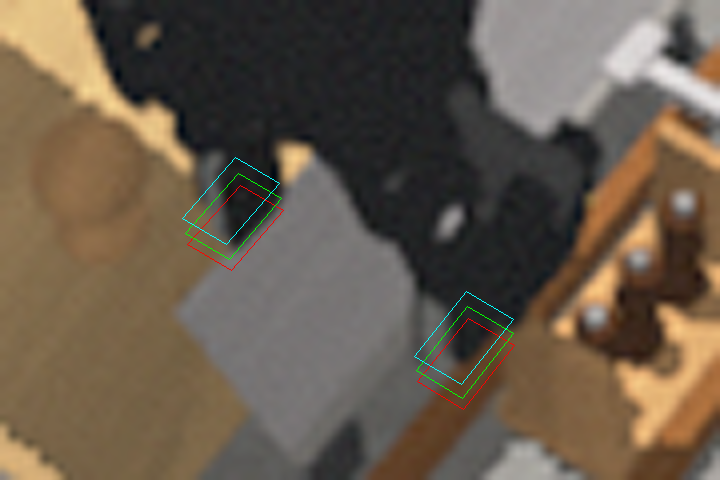

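Fingertips look about 6–9 mm above the TCP at this opening. The flap finger sits a little too far out, near the bead. I correct x, y and yaw, then come down.

>>> step_arm --pt "0.68 0.004 0.006 0 0.9" --pt "0.68 0 0 0 0" --pt "0.68 0 0 -0.01 0" --pt "0.68 0 0 -0.01 0" --pt "0.68 0 0 0 0"

```text
t: 5.2
tool_pos: [0.5443, -0.0445, 0.1016]
tool_rot: [2.343, 2.071, 0.011]
contact_force: [-0.1, -0.4, 0.3]
opening: 0.0582
```

```bash
python3 st.py d
```

```text
t 5.2 chute pos mm [[-141.1   30.6  101.6]] jaw yaw err deg 0.15 open 0.0582 F [-0.1 -0.4  0.3] tilt [ 0.015 -0.006 -1.   ]
```

View pics/scene_d.png

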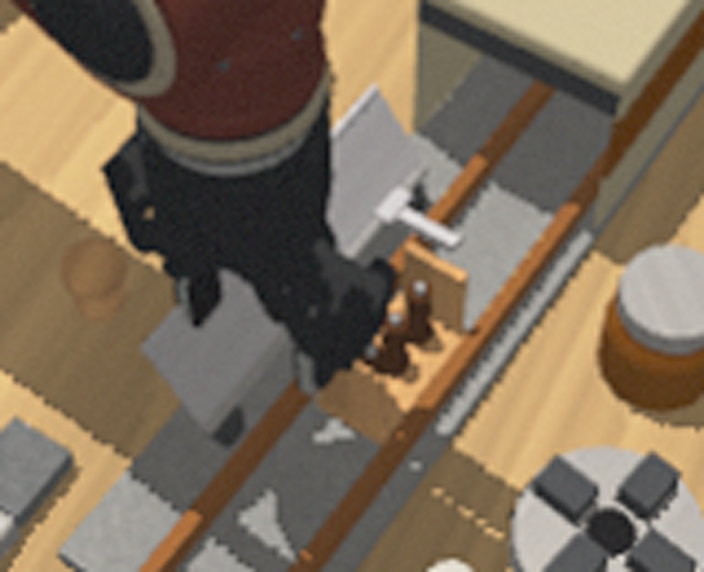

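Both fingers hang on the right sides: one over the flap's upper face, the other in the channel behind the rack. I come down in stages.

>>> step_arm --pt "0.68 -0.002 0 -0.008 0" --pt "0.68 0 0 -0.008 0" --pt "0.68 0 0 -0.008 0" --pt "0.68 0 0 -0.008 0" --pt "0.68 0 0 0 0"

```text
t: 5.92
tool_pos: [0.5425, -0.0447, 0.0682]
tool_rot: [2.342, 2.07, 0.012]
contact_force: [-0.9, -0.1, -0.3]
opening: 0.0583
```

```bash
python3 st.py e
```

```text
t 5.92 chute pos mm [[-141.6   32.4   68.2]] jaw yaw err deg 0.13 open 0.0583 F [-0.9 -0.1 -0.3] tilt [ 0.016 -0.006 -1.   ]
```

View pics/scene_e.png

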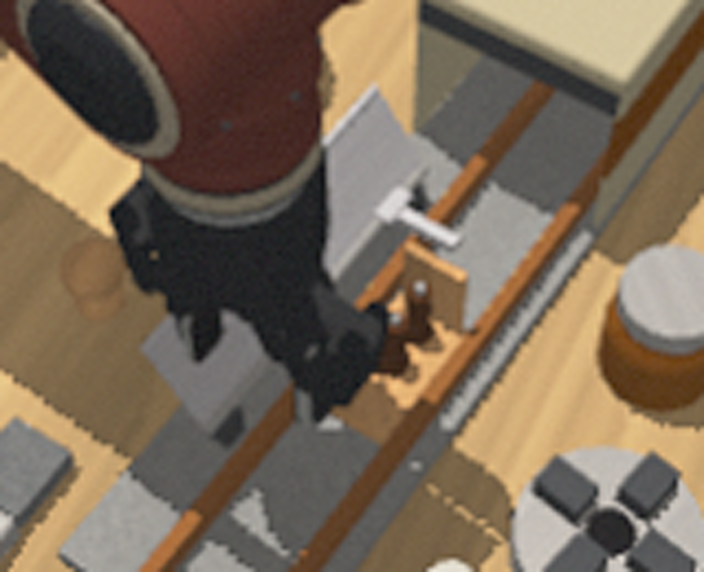

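No contact yet; the stop arm has not moved. I keep going down.

>>> step_arm --pt "0.68 0 0 -0.007 0" --pt "0.68 0 0 -0.007 0" --pt "0.68 0 0 -0.007 0" --pt "0.68 0 0 0 0"

```text
t: 6.52
tool_pos: [0.5448, -0.0452, 0.0484]
tool_rot: [2.339, 2.067, 0.017]
contact_force: [1.8, -0.4, -0.1]
opening: 0.0582
```

```bash
python3 st.py f
```

```text
t 6.53 chute pos mm [[-141.7   30.    48.4]] jaw yaw err deg 0.13 open 0.0582 F [ 1.8 -0.4 -0.1] tilt [ 0.021 -0.008 -1.   ]
```

View pics/scene_f.png

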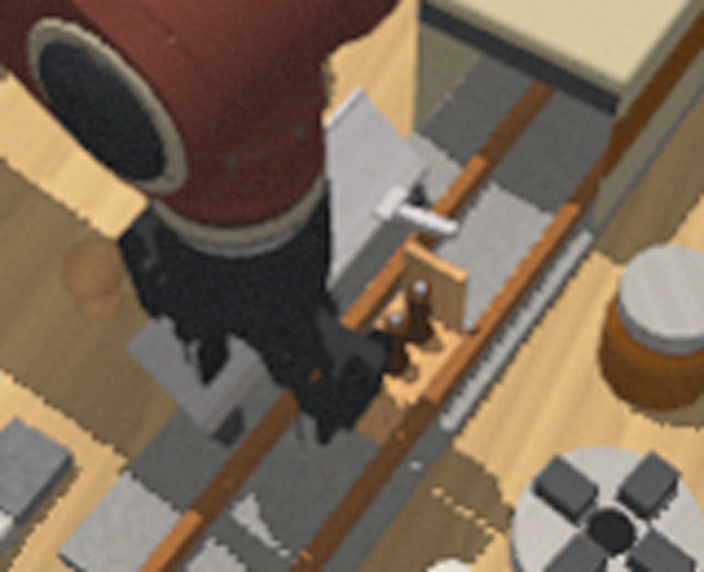

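Contact: the gate has started to turn. I keep going down and take back the 2 mm of lateral drift.

>>> step_arm --pt "0.68 -0.002 0 -0.006 0" --pt "0.68 -0.001 0 -0.006 0" --pt "0.68 0 0 0 0"

```text
t: 7.0
tool_pos: [0.5425, -0.0453, 0.0376]
tool_rot: [2.338, 2.066, 0.019]
contact_force: [-1.4, -0.4, 4.2]
opening: 0.0581
```

```bash
python3 st.py g
```

```text
t 7.0 chute pos mm [[-142.1   32.2   37.6]] jaw yaw err deg 0.13 open 0.0581 F [-1.4 -0.4  4.2] tilt [ 0.023 -0.008 -1.   ]
```

View pics/scene_g.png

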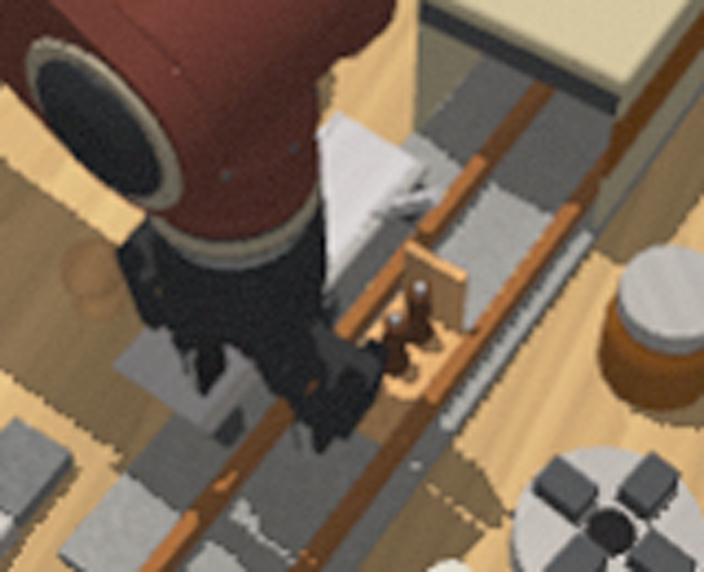

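```bash
cat > ga.py <<'E'
# gate angle: overlay wireframes on both views
from h import *
import json,sys
from station import ctrl
c=np.array(json.load(open("c.json"))); tag=sys.argv[1]; angs=[float(a) for a in sys.argv[2:]]
cols=[(0,255,0),(0,0,255),(255,255,0)]
for n in ("scene",):
    p=ctrl.get_image(n); pc=proj(p,T(c,[[-.06,.05,.05]]))[0].astype(int); o=np.array([pc[0]-50,pc[1]-45]); S=7
    im=cv2.resize(p["color"][o[1]:o[1]+85,o[0]:o[0]+110,::-1],None,fx=S,fy=S,interpolation=cv2.INTER_CUBIC)
    for g,col in zip(angs,cols):
        f=np.radians(55)-g
        def fl(x,r,h=1.5): return (x,50+r*np.cos(f)-h*np.sin(f),38+r*np.sin(f)+h*np.cos(f))
        def ar(x,r,h): return (x,50-r*np.cos(g)+h*np.sin(g),38+r*np.sin(g)+h*np.cos(g))
        def ln(A):
            q=((proj(p,T(c,np.array(A,float)/1000))+.5-o)*S).round().astype(int); cv2.polylines(im,[q.reshape(-1,1,2)],False,col,1)
        ln([fl(35,5),fl(35,59),fl(-165,59),fl(-165,5)])
        ln([ar(-4,8,4),ar(-4,44,4),ar(4,44,4),ar(4,8,4)]); ln([ar(-4,8,-4),ar(-4,44,-4),ar(-4,44,4)])
    cv2.imwrite(f"pics/ga_{tag}.png",im)
E
python3 ga.py a 0.5 0.7
```

```text
(no output)
```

View pics/ga_a.png

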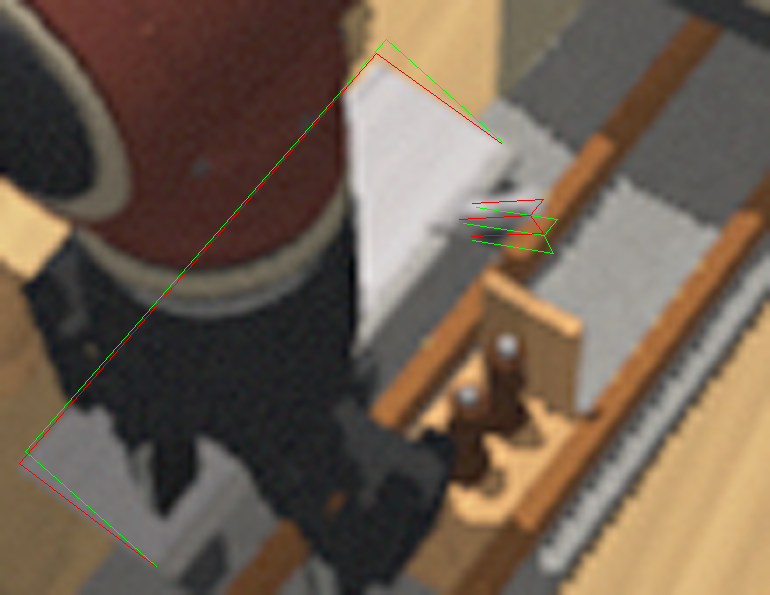

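Gate at about 0.67 rad, so the tips are about 9–10 mm above the TCP. TCP z ≈ 29–30 mm should give a gate angle of about 1.0.

>>> step_arm --pt "0.68 0 0 -0.005 0" --pt "0.68 0 0 -0.004 0" --pt "0.68 0 0 0 0"

```text
t: 7.52
tool_pos: [0.5426, -0.0453, 0.0337]
tool_rot: [2.34, 2.069, 0.014]
contact_force: [-2.9, 0.5, 5.4]
opening: 0.0582
```

```bash
python3 st.py; python3 ga.py b 0.85 1.0 1.12
```

```text
t 7.53 chute pos mm [[-142.1   32.1   33.7]] jaw yaw err deg 0.16 open 0.0582 F [-2.9  0.5  5.4] tilt [ 0.019 -0.008 -1.   ]
```

View pics/ga_b.png

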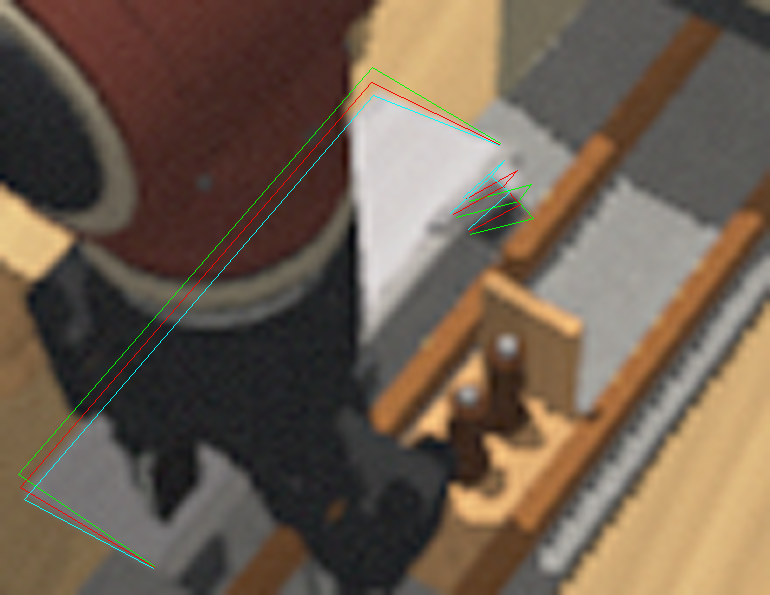

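>>> step_arm --pt "0.68 0 0 -0.005 0" --pt "0.68 0 0 -0.003 0" --pt "0.68 0 0 -0.001 0"

```text
t: 7.95
tool_pos: [0.5427, -0.0453, 0.0332]
tool_rot: [2.343, 2.074, 0.006]
contact_force: [-3.6, 0.7, 6.1]
opening: 0.0583
```

```bash
python3 st.py; python3 ga.py c ; cp pics/ga_c.png pics/ga_c0.png; python3 ga.py c 0.9 1.0 1.12; python3 -c "
import cv2,numpy as np
a=cv2.imread('pics/ga_c0.png')[20:280,330:620];b=cv2.imread('pics/ga_c.png')[20:280,330:620]
cv2.imwrite('pics/ga_c2.png',cv2.resize(np.hstack([a,b]),None,fx=1.35,fy=1.35))"
```

```text
t 7.95 chute pos mm [[-142.1   32.1   33.2]] jaw yaw err deg 0.22 open 0.0583 F [-3.6  0.7  6.1] tilt [ 0.011 -0.007 -1.   ]
```

View pics/ga_c2.png

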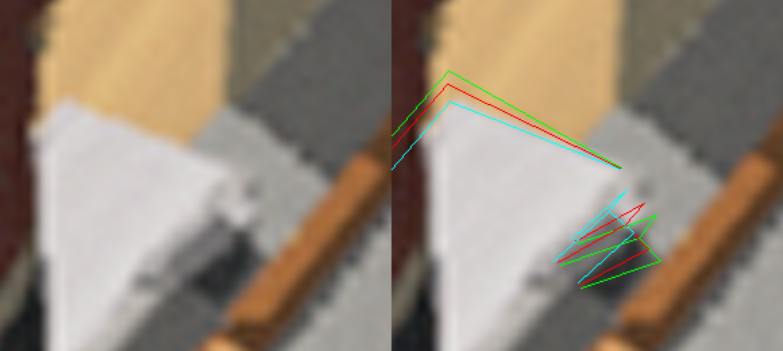

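The visible flap corner matches about 1.05–1.12 rad, near the stop, and the force is 6 N. The gate is held open with the rack untouched upstream. Next I slide along the chute with a slight downward bias, starting gently.

>>> step_arm --pt "0.68 0.0006 0.005 -0.001 0" --pt "0.68 0.0006 0.005 -0.001 0" --pt "0.68 0.0006 0.005 -0.001 0" --pt "0.68 0.0006 0.005 -0.001 0" --pt "0.68 0.0006 0.005 -0.001 0" --pt "0.68 0.0006 0.005 -0.001 0"

```text
t: 8.8
tool_pos: [0.5483, -0.0255, 0.0339]
tool_rot: [2.322, 2.07, -0.019]
contact_force: [-3.1, -7.4, 8.0]
opening: 0.058
```

```bash
python3 st.py h; python3 ga.py d 0.9 1.0 1.12
```

```text
t 8.8 chute pos mm [[-121.8   29.    33.9]] jaw yaw err deg 0.62 open 0.058 F [-3.1 -7.4  8. ] tilt [ 0.011 -0.031 -0.999]
```

View pics/ga_d.png

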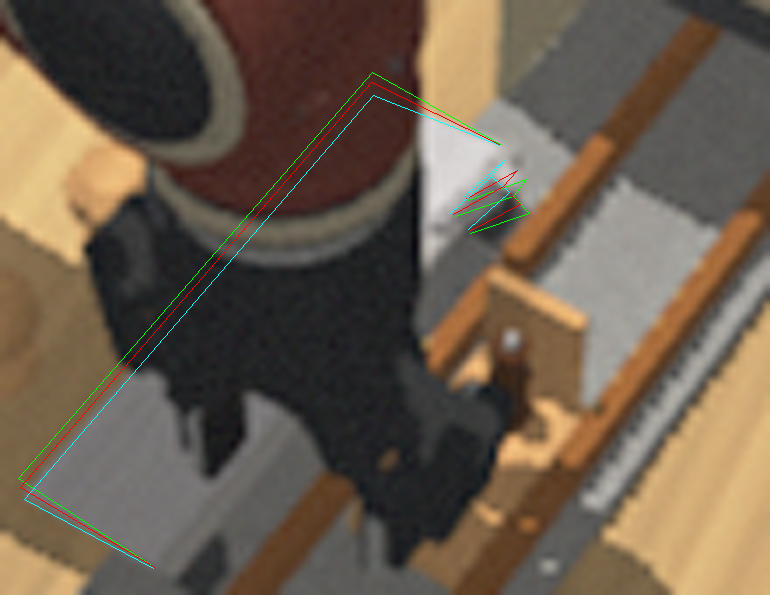

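View pics/top_h.png

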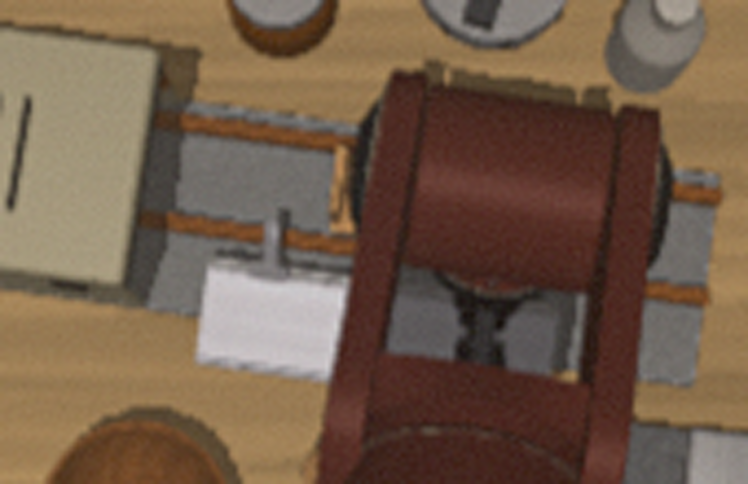

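The pusher has reached the rack and the gate is still open; the top view shows the arm drawn back over the hinge-side rail. The tool tilts a little under load, so I use larger strides.

>>> step_arm --pt "0.68 0.0007 0.009 -0.0015 0" --pt "0.68 0.0007 0.009 -0.0015 0" --pt "0.68 0.0007 0.009 -0.0015 -0.5" --pt "0.68 0.0007 0.009 -0.0015 0"

```text
t: 9.45
tool_pos: [0.5541, 0.0014, 0.0345]
tool_rot: [2.313, 2.053, -0.038]
contact_force: [-3.8, -8.4, 10.8]
opening: 0.0586
```

```bash
python3 st.py i; python3 ga.py e
```

```text
t 9.45 chute pos mm [[-94.3  26.6  34.5]] jaw yaw err deg 0.39 open 0.0586 F [-3.8 -8.4 10.8] tilt [ 0.014 -0.052 -0.999]
```

View pics/ga_e.png

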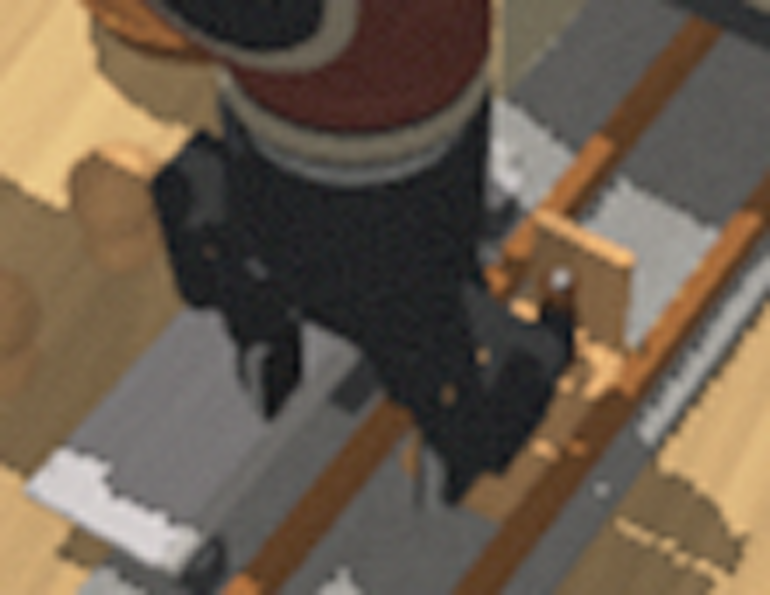

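View pics/top_i.png

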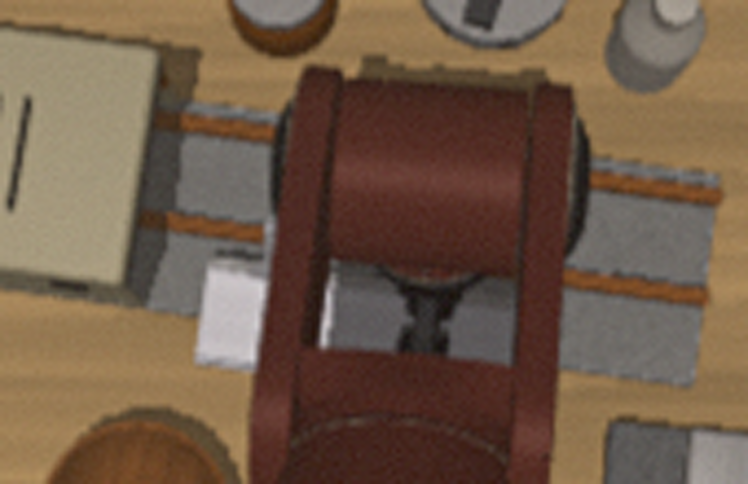

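The gate is still fully open and the rack is sliding. The tool has drifted about 6 mm toward the channel and presses harder than needed. I shift outward, stop the downward bias and take longer strides.

>>> step_arm --pt "0.68 -0.001 0.012 0 0" --pt "0.68 -0.001 0.013 0 -0.3" --pt "0.68 -0.001 0.013 0 0"

```text
t: 9.98
tool_pos: [0.5543, 0.0366, 0.0377]
tool_rot: [2.312, 2.041, -0.037]
contact_force: [0.7, -3.1, 2.2]
opening: 0.0578
```

```bash
python3 st.py j; python3 ga.py f
```

```text
t 9.97 chute pos mm [[-59.3  30.8  37.7]] jaw yaw err deg 0.09 open 0.0578 F [ 0.7 -3.1  2.2] tilt [ 0.02  -0.059 -0.998]
```

View pics/scene_j.png

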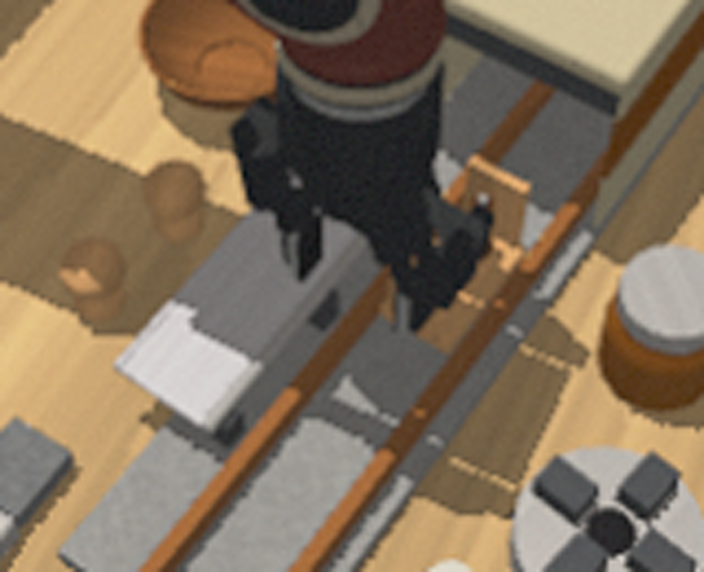

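View pics/top_j.png

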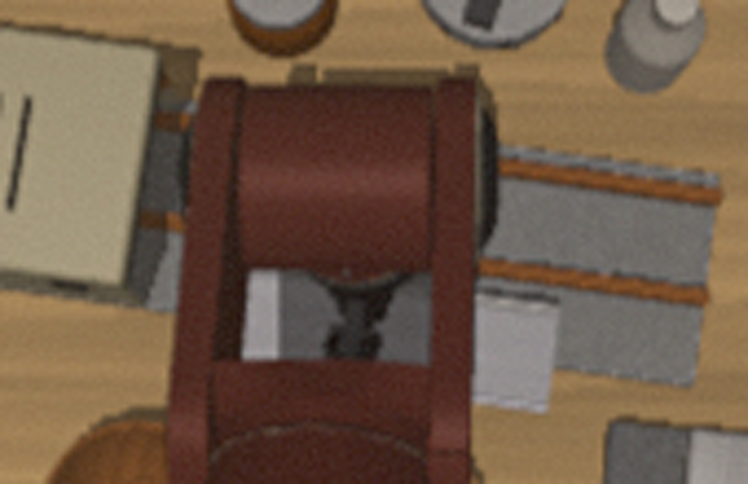

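z rose to 37.7 mm and the force fell, so I check the gate angle before moving on.

```bash
cat > gb.py <<'E'
from h import *
import json,sys
from station import ctrl
c=np.array(json.load(open("c.json"))); p=ctrl.get_image("scene")
tag=sys.argv[1]; angs=[float(a) for a in sys.argv[2:]]; cols=[(0,255,0),(0,0,255),(255,255,0)]
pc=proj(p,T(c,[[-.14,.08,.04]]))[0].astype(int); o=pc-[22,20]; S=9
im0=cv2.resize(p["color"][o[1]:o[1]+40,o[0]:o[0]+43,::-1],None,fx=S,fy=S,interpolation=cv2.INTER_CUBIC); im=im0.copy()
for g,col in zip(angs,cols):
    f=np.radians(55)-g
    fl=lambda x,r,h=1.5:(x,50+r*np.cos(f)-h*np.sin(f),38+r*np.sin(f)+h*np.cos(f))
    q=((proj(p,T(c,np.array([fl(-80,59),fl(-165,59),fl(-165,5)])/1000))+.5-o)*S).round().astype(int); cv2.polylines(im,[q.reshape(-1,1,2)],False,col,1)
cv2.imwrite(f"pics/gb_{tag}.png",np.hstack([im0,im]))
E
python3 gb.py a 0.85 0.96 1.1; python3 st.py
```

```text
t 10.18 chute pos mm [[-58.1  31.3  37.1]] jaw yaw err deg 0.1 open 0.0582 F [2.7 1.9 4.3] tilt [ 0.02  -0.056 -0.998]
```

View pics/gb_a.png

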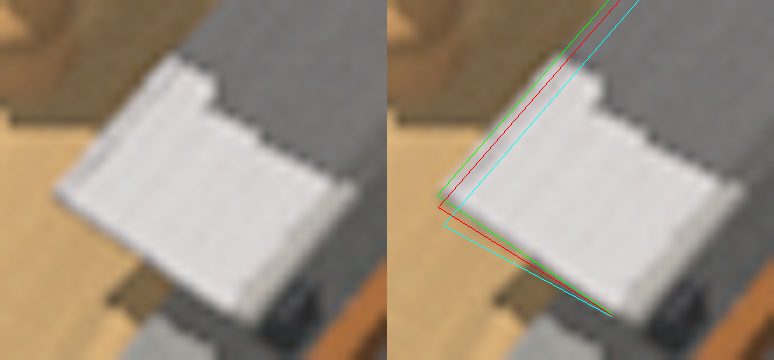

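Run:
```python
import cv2,numpy as np
L=[cv2.resize(cv2.imread(f"pics/scene_{k}.png")[320:460,80:280],None,fx=1.9,fy=2.0) for k in "hij"]
for l in L:
    for x in range(0,380,38): cv2.line(l,(x,0),(x,6),(0,0,255),1)
    for y in range(0,280,20): cv2.line(l,(0,y),(379,y),(0,0,255) if y%100==0 else (200,200,0),1)
cv2.imwrite("pics/cmp.png",np.hstack([l[:,:266] for l in L]))
```

```text
(no output)
```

View pics/cmp.png

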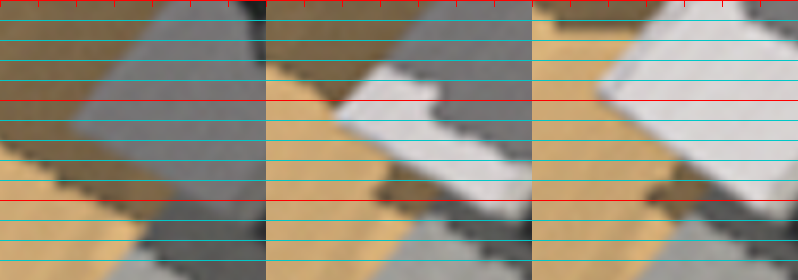

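The gate has eased to roughly 0.87. The arm is now between the rack's end boards, so nothing is touching yet. I press back down before going further.

>>> step_arm --pt "0.68 -0.001 0 -0.004 0" --pt "0.68 -0.001 0 -0.004 0" --pt "0.68 0 0 -0.003 0"

```text
t: 10.55
tool_pos: [0.5541, 0.0381, 0.0334]
tool_rot: [2.314, 2.043, -0.035]
contact_force: [-10.7, 0.5, 23.9]
opening: 0.0581
```

```bash
python3 st.py k; python3 gb.py b 0.85 0.96 1.1
```

```text
t 10.55 chute pos mm [[-57.9  31.1  33.4]] jaw yaw err deg 0.11 open 0.0581 F [-10.7   0.5  23.9] tilt [ 0.019 -0.056 -0.998]
```

View pics/gb_b.png

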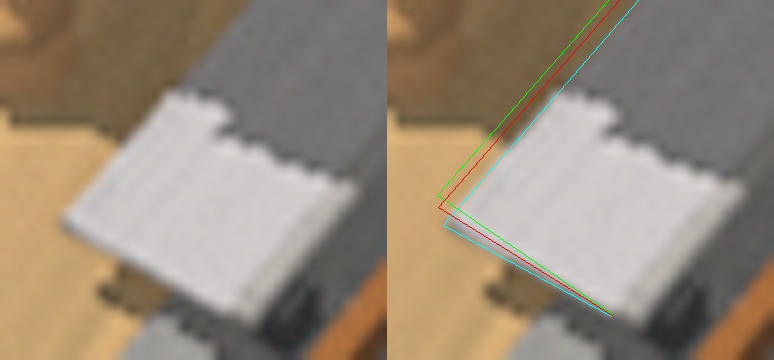

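View pics/scene_k.png

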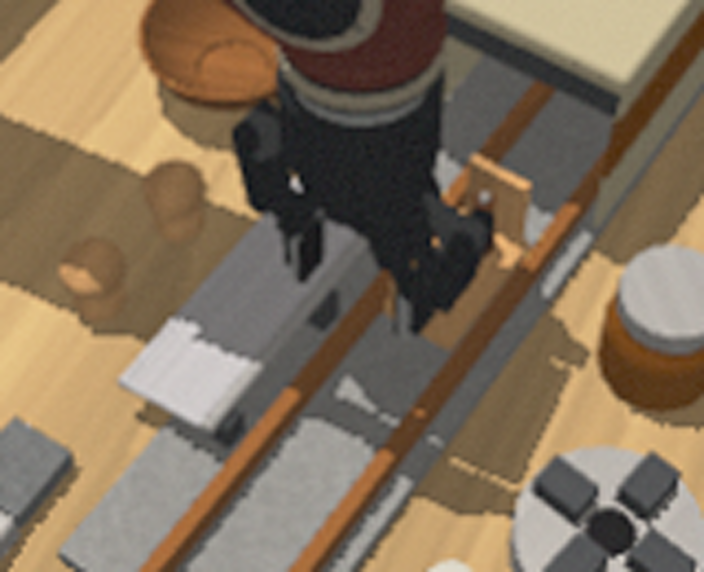

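The gate is back at its stop, about 1.1 rad. I continue with a steadier downward bias.

>>> step_arm --pt "0.68 0.0005 0.009 -0.0015 0" --pt "0.68 0.0005 0.01 -0.002 0" --pt "0.68 0.0005 0.01 -0.002 0"

```text
t: 11.08
tool_pos: [0.5569, 0.0597, 0.0337]
tool_rot: [2.302, 2.039, -0.053]
contact_force: [-3.7, -11.2, 16.1]
opening: 0.0579
```

```bash
python3 st.py l; python3 gb.py c 0.85 0.96 1.1
```

```text
t 11.07 chute pos mm [[-36.1  31.   33.7]] jaw yaw err deg 0.32 open 0.0579 F [ -3.7 -11.2  16.1] tilt [ 0.018 -0.072 -0.997]
```

View pics/gb_c.png

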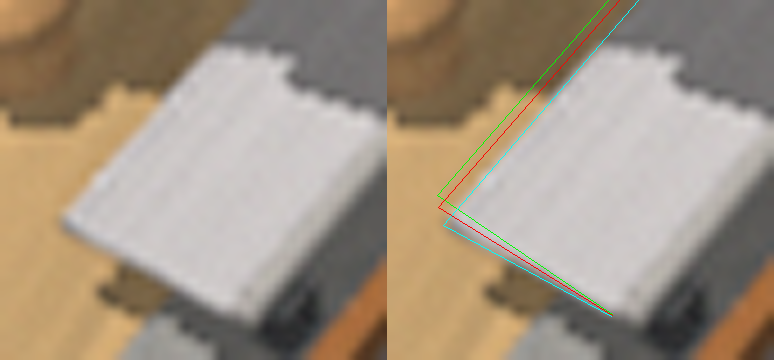

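View pics/scene_l.png

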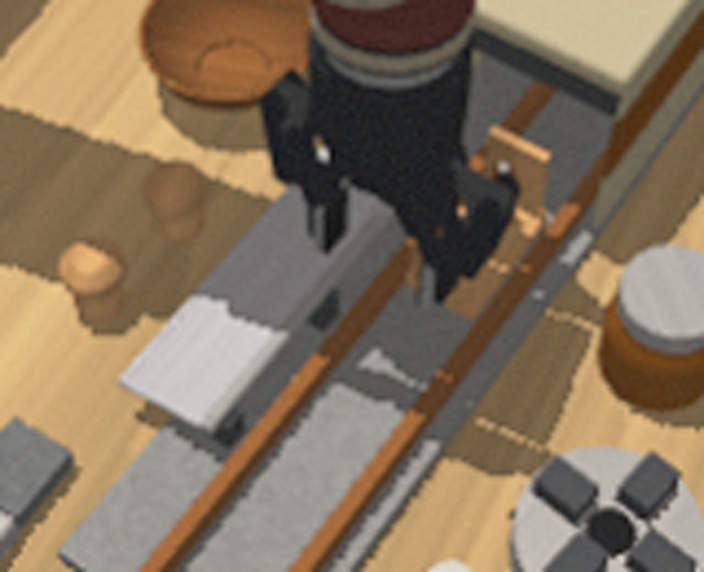

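The gate is steady at its stop and the rack is moving straight. I continue with slightly less downward bias.

>>> step_arm --pt "0.68 0.0005 0.011 -0.001 0" --pt "0.68 0.0005 0.011 -0.001 -0.3" --pt "0.68 0.0005 0.01 -0.0015 0"

```text
t: 11.6
tool_pos: [0.5597, 0.0862, 0.0338]
tool_rot: [2.3, 2.029, -0.066]
contact_force: [-1.6, -10.8, 13.6]
opening: 0.0579
```

```bash
python3 st.py m; python3 gb.py d 0.85 0.96 1.1
```

```text
t 11.6 chute pos mm [[-9.5 31.6 33.8]] jaw yaw err deg 0.07 open 0.0579 F [ -1.6 -10.8  13.6] tilt [ 0.017 -0.084 -0.996]
```

View pics/gb_d.png

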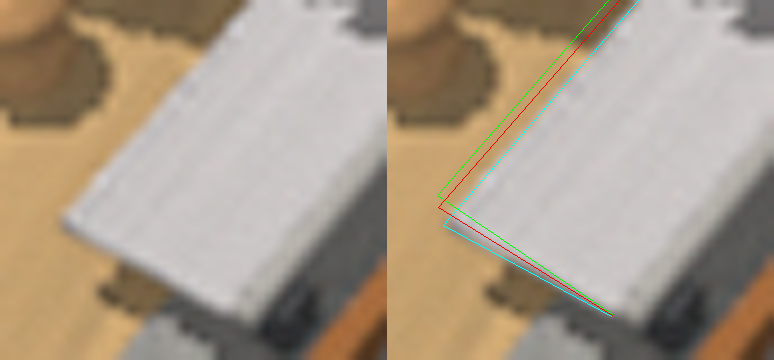

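View pics/scene_m.png

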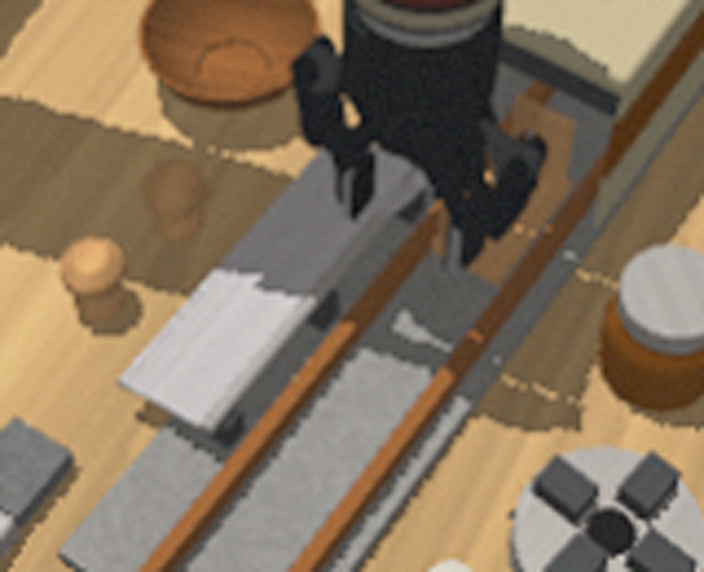

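>>> step_arm --pt "0.68 0.0005 0.009 -0.0015 0" --pt "0.68 0.0005 0.008 -0.0015 0"

```text
t: 12.0
tool_pos: [0.5615, 0.0991, 0.0339]
tool_rot: [2.294, 2.026, -0.076]
contact_force: [-2.7, -9.4, 12.3]
opening: 0.0579
```

```bash
python3 st.py n; python3 gb.py e 0.85 0.96 1.1
python3 - <<'E'
from h import *
import json
from station import ctrl
c=np.array(json.load(open("c.json"))); p=ctrl.get_image("scene")
pc=proj(p,T(c,[[.05,0,.05]]))[0].astype(int); o=pc-[38,38]; S=9
im0=cv2.resize(p["color"][o[1]:o[1]+65,o[0]:o[0]+70,::-1],None,fx=S,fy=S,interpolation=cv2.INTER_CUBIC); im=im0
for x,col in((5,(0,255,0)),(15,(255,255,0))):
  for A in ([(x,-18,22),(x,-18,72),(x,18,72),(x,18,22)],[(x+80,-18,72),(x+80,18,72)],[(x,-22,22),(x+80,-22,22)]):
    q=((proj(p,T(c,np.array(A,float)/1000))+.5-o)*S).round().astype(int); cv2.polylines(im,[q.reshape(-1,1,2)],False,col,1)
cv2.imwrite("pics/rr.png",im)
E
```

```text
t 12.0 chute pos mm [[ 3.6 31.5 33.9]] jaw yaw err deg 0.17 open 0.0579 F [-2.7 -9.4 12.3] tilt [ 0.015 -0.093 -0.996]
```

View pics/rr.png

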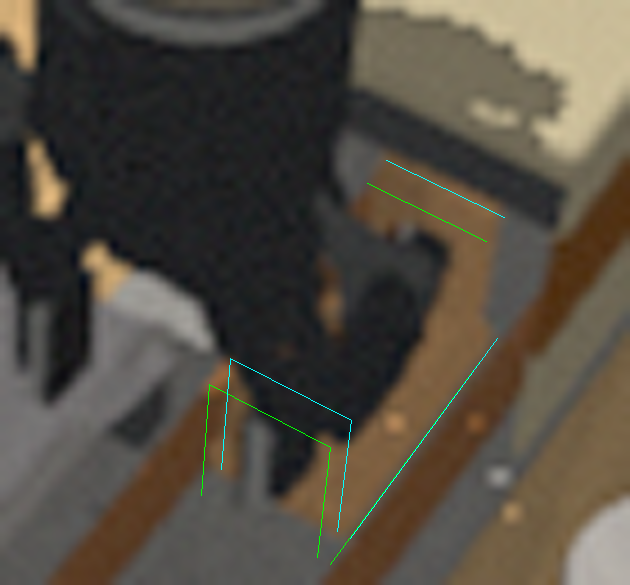

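View pics/gb_e.png

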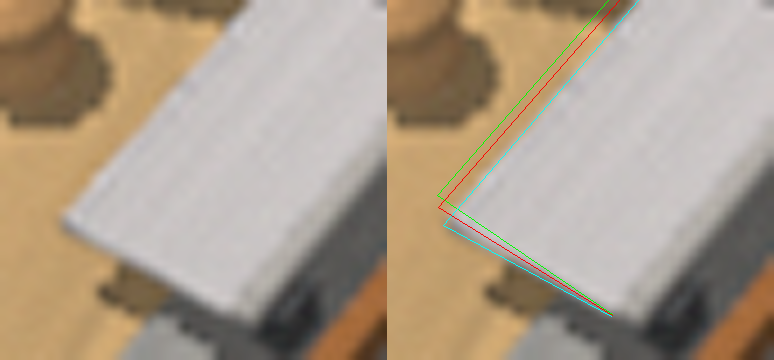

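The whole rack is past the arm, with its rear at about +15 mm, and the gate is still fully down. I hold briefly, then back straight out with the flap still held.

>>> step_arm --pt "0.68 0 0 -0.0015 0" --pt "0.68 -0.0007 -0.006 -0.0015 0" --pt "0.68 -0.0012 -0.01 -0.0015 0" --pt "0.68 -0.0012 -0.01 -0.0015 0" --pt "0.68 -0.0012 -0.01 -0.0015 0"

```text
t: 12.82
tool_pos: [0.5599, 0.073, 0.034]
tool_rot: [2.314, 2.029, -0.048]
contact_force: [-1.4, 7.6, 12.2]
opening: 0.0583
```

```bash
python3 st.py o; python3 gb.py f 0.85 0.96 1.1
```

```text
t 12.82 chute pos mm [[-22.6  29.8  34. ]] jaw yaw err deg -0.26 open 0.0583 F [-1.4  7.6 12.2] tilt [ 0.019 -0.068 -0.998]
```

View pics/scene_o.png

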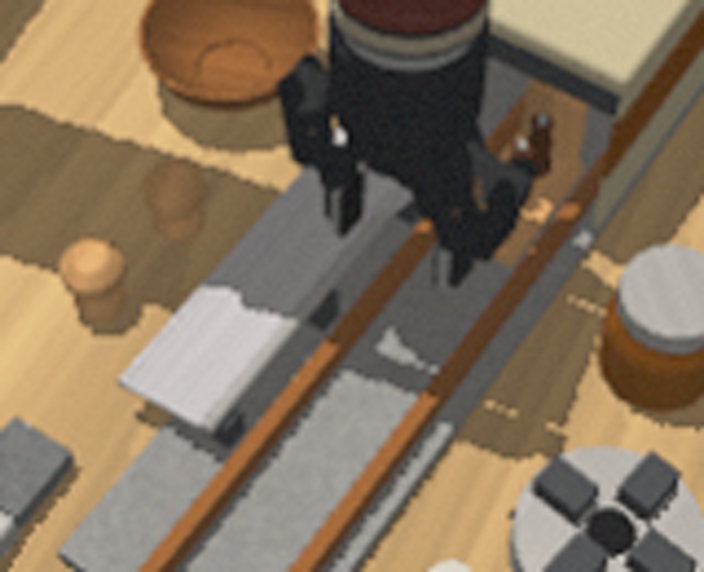

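The rack stayed in place. I back out further.

>>> step_arm --pt "0.68 -0.0016 -0.011 -0.0012 0.2" --pt "0.68 -0.0016 -0.011 -0.0012 0" --pt "0.68 -0.0016 -0.011 -0.0012 0" --pt "0.68 -0.0016 -0.011 -0.0012 0"

```text
t: 13.48
tool_pos: [0.5557, 0.0366, 0.0341]
tool_rot: [2.325, 2.035, -0.024]
contact_force: [-0.6, 7.4, 10.8]
opening: 0.0581
```

```bash
python3 st.py p; python3 gb.py g 0.85 0.96 1.1
```

```text
t 13.47 chute pos mm [[-59.2  29.4  34.1]] jaw yaw err deg -0.38 open 0.0581 F [-0.6  7.4 10.8] tilt [ 0.022 -0.049 -0.999]
```

View pics/scene_p.png

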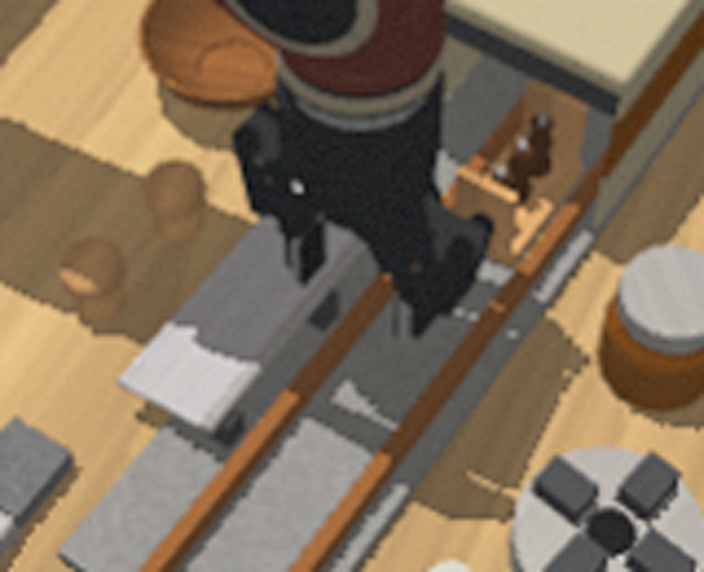

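The fingers are well clear of the arm and the rack stands upright beyond it. I raise slowly so that the gate follows shut.

>>> step_arm --pt "0.68 0 -0.004 0.004 0" --pt "0.68 0 0 0.006 0" --pt "0.68 0 0 0.008 0" --pt "0.68 0 0 0.01 0" --pt "0.68 0 0 0.01 0" --pt "0.68 0 0 0.012 0" --pt "0.68 0 0 0.015 0" --pt "0.68 0 0 0.02 0" --pt "0.68 0 0 0.03 0" --pt "0.68 0 0 0.03 0" --pt "0.68 0 0 0.03 0" --pt "0.68 0 0 0 0"

```text
t: 15.12
tool_pos: [0.5518, 0.0325, 0.2178]
tool_rot: [2.328, 2.037, -0.029]
contact_force: [-0.6, 0.3, -0.1]
opening: 0.0581
```

```bash
python3 st.py q
```

```text
t 15.12 chute pos mm [[-63.8  32.8 217.8]] jaw yaw err deg -0.41 open 0.0581 F [-0.6  0.3 -0.1] tilt [ 0.018 -0.049 -0.999]
```

View pics/scene_q.png

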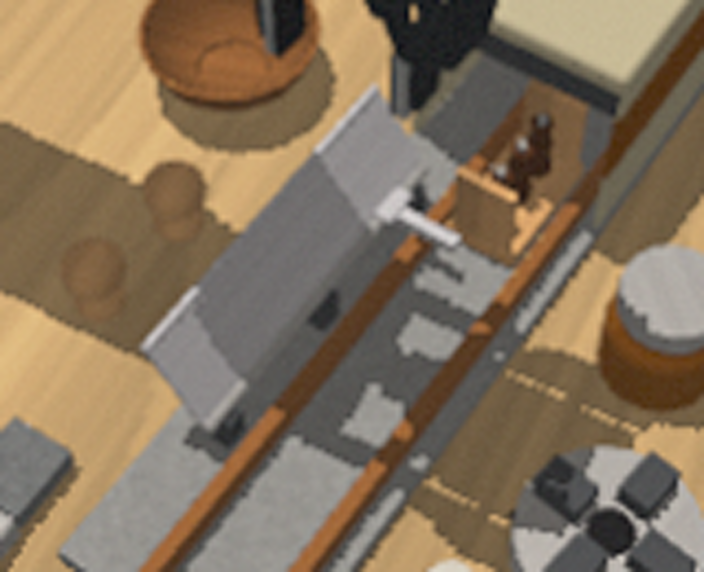

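The gate is shut, with the arm tip at (458,240) as at the start, and the rack is beyond it. I check the rack pose and step the arm aside for a full view.

>>> step_arm --pt "0.68 -0.02 -0.03 0.02 0" --pt "0.68 -0.03 -0.04 0.02 0" --pt "0.68 -0.03 -0.04 0 0" --pt "0.68 -0.03 -0.04 0 0" --pt "0.68 0 0 0 0" --pt "0.68 0 0 0 0"

```text
t: 15.98
tool_pos: [0.4316, -0.1194, 0.2432]
tool_rot: [2.341, 2.052, -0.053]
contact_force: [0.8, 0.6, -0.6]
opening: 0.0582
```

```bash
python3 rk.py z 15; python3 st.py r
python3 - <<'E'
import cv2,numpy as np
a=cv2.imread("pics/rk_scene_z.png");b=cv2.imread("pics/rk_top_z.png")
cv2.imwrite("pics/z.png",cv2.resize(np.hstack([a,b]),None,fx=.55,fy=.55))
E
```

```text
finish_jar 0.91 [[  11. -107.   30.]]
chuck 0.64 [[-111. -145.   30.]]
chuck 0.46 [[-60.  47.  30.]]
glue_bottle 0.63 [[32. 10. 30.]]
glue_bottle 0.55 [[-198. -110.   30.]]
bowl 0.81 [[ 54. 202.  30.]]
bowl 0.43 [[-381.   27.   30.]]
knob_a 0.72 [[-122.  159.   30.]]
knob_a 0.58 [[-52. 159.  30.]]
spare_rack 0.69 [[-107. -143.   30.]]
spare_rack 0.62 [[-380.   28.   30.]]
t 16.43 chute pos mm [[-229.4  132.2  244.7]] jaw yaw err deg -0.24 open 0.058 F [-1.1 -0.3 -0.1] tilt [-0.005 -0.045 -0.999]
```

View pics/z.png

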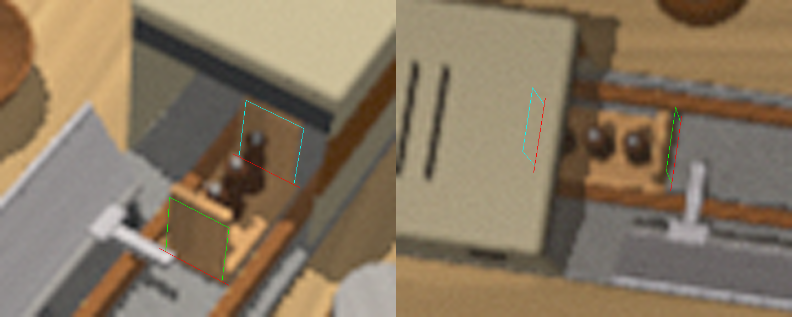

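View pics/scene_r.png

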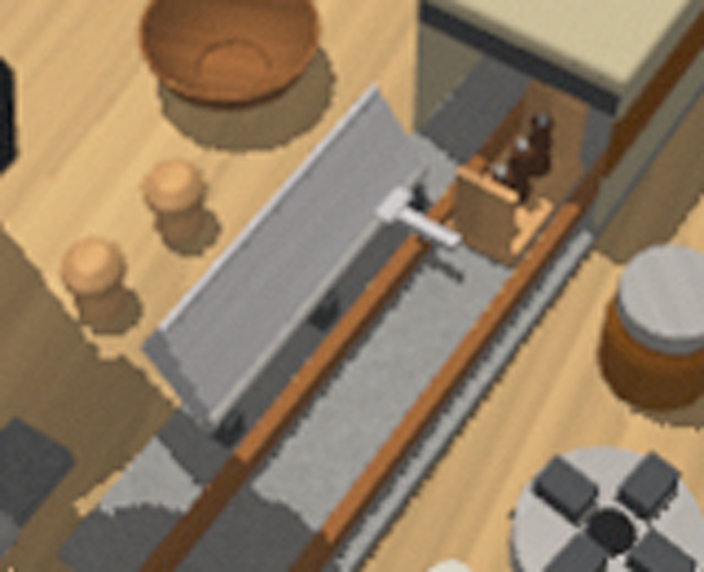

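Rack rear is at +13–15 mm and upright, the gate is shut, and the arm is clear. I take one last look at the spare rack, since its box has shifted (probably occlusion), and then hand in.

Run:
```python
from station import ctrl
import cv2
p=ctrl.get_image("scene"); cv2.imwrite("pics/final.png",p["color"][:,:,::-1])
print([(d["bbox"],d["p"]) for d in ctrl.spot_in(p,"spare_rack")][:2],ctrl.get_obs()["dq"])
```

```text
[([214.0, 296.1, 258.8, 348.0], 0.74)] [-3.65406254e-03 -3.38518319e-04  1.48834935e-03 -1.46689613e-03
 -1.76364126e-03  6.40703498e-05]
```

View pics/final.png

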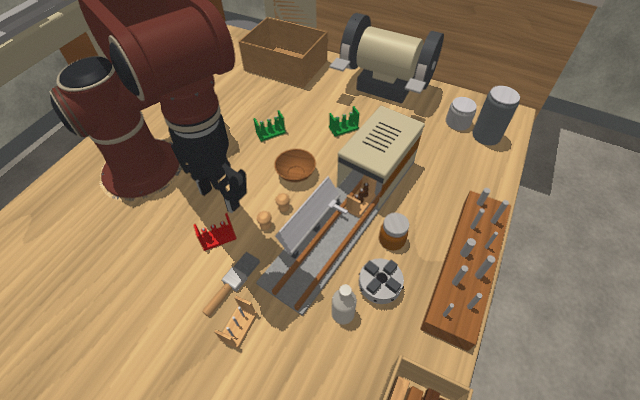

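The spare rack is where it was, at (236,322), and everything else is unchanged. I hand in.

```bash
python3 -c "
from station import ctrl
print(ctrl.finish_job())"
```

```text
the job is handed in; nothing more can be done
None
```

The rack is through and the gate is shut behind it; I handed the job in at about 17 s, but no verdict came back. I pressed the flap down with one fingertip, pushed the rack under the raised arm with the other, backed out along the chute with the flap still held, then raised the fingers so the gate sprang shut.

**Last checks:**
- **Rack:** its rear is about 13–15 mm past the middle of the stop arm, and it stands upright in the channel.
- **Gate:** in the scene picture the flap and arm look the same as in the shut view at the start.
- **Robot:** it stands clear and touches nothing.
- **Bystanders:** all look where they were, within a few mm. The top camera's detector put the spare rack about 40 mm off, but the scene camera found it in its original place. I put the top reading down to the arm hiding part of it.

**What did not go smoothly:**
- **Gate eased partway through:** during the push it dropped to about 0.87 rad. The arm was then between the rack's end boards. I saw no contact, but nothing reads the gate-to-rack force directly. I pressed it back to about 1.1 rad before the rear board passed.
- **Tool tilt:** the tool leaned up to about 0.09 rad under the push, which did no harm that I could see.
- **Gate angle:** my readings from the pictures are only good to about 0.1 rad, because two corners of the flap did not quite agree.

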